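Load a circuit board into a sprung board holder

ROBOT

A 6-joint arm with a two-finger parallel gripper is mounted at the origin on the work surface. World frame = base frame: x ahead of the robot, y to its left, z up, the work surface at z = 0. Lengths are in m, angles in rad, forces in N, time in s.
With the tool pointing down it reaches from about 0.35 to 0.775 m from the base axis. Payload 5.5 kg.
Tool frame: the origin (TCP) lies midway between the tips of the shut fingers; the grasp point (between the pads) lies 19 mm behind it; z points along the fingers, y is the line along which they close (so a half turn about z gives the same grasp; the last joint's range is limited). The gripper opens to 85 mm and grips with 20 to 120 N. Pads are 22 mm wide; open, the fingers measure 114 mm over their backs; the gripper's body (76 mm by 85 mm) begins 54 mm behind the grasp point. The pads swing forward as they close: fully open they stand 13 mm farther back than shut.
Start: joints at [1.201, 0.313, 0.046, 1.304, 0, 1.431], TCP at [0.131, 0.56, 0.231] pointing down, gripper open.
Joint ranges: [-2.76, 2.76], [-0.86, 1.69], [-1.03, 1.26], [-2.2, 2.34], [-1.47, 1.5], [-3.14, 3.14]. Speed limits (rad/s): [2.57, 2.57, 3.14, 3.14, 3.14, 3.14].

INTERFACE

Orientations are given as a rotation vector (axis times angle).
In Python, from plant import observe, snapshot, camera_params, hand_in, recognise, regions_of, tip_of gives the robot as it stands.
- The arm moves only by the shell command python3 -m handwheel 'ROWS'. ROWS is JSON, a list of rows, each a list of 5 numbers: the shift along the tool's x, y, z in mm, then the turn about the tool's z in degrees, then the finger opening in mm, from 0 to 85.4. A call has 1 to 12 rows; each row is the pose to reach, as a shift and turn from the pose commanded when the call began, along the tool's axes at that moment; what a row does not reach only later rows make up. A row lasts 1/12 s, in which the tool goes at most 41.7 mm and 7.16 degrees, less where a joint would pass 70% of its speed; a pose out of reach is approached as far as the arm can. A call with a gripper value outside its range is refused whole. The fingers move at their own pace and stop on an object; the grip force is fixed at half the most. Time passes only in rows, so rows that repeat a pose let the fingers close. It gives the time, the measured TCP pose, the force, the opening and the grip force at its end, in the units of the state.
- observe(): the state, without advancing time (a new reading comes with each control period).
- snapshot(name): name is "scene" or "side" or "wrist"; returns the picture (480x640x3 uint8, blue, green, red); there is no depth.
- camera_params(name): a dict with "fx", "fy", "cx", "cy" (pixels), "origin" and "rotation" of the camera in the world. Camera axes: x right, y up, looking along -z (the intrinsics and any distortion apply to the point x, -y, -z); pixel columns grow to the right and rows downward; lengths in m; the calibration is good to about 2 mm. The wrist camera is an equidistant fisheye: a pixel r from the principal point sees the ray r / f radians off the axis. A picture is of the moment at which its call begins: read the wrist's pose just before it. camera_params takes no time and is no camera call; for the wrist camera it gives the pose at the moment of the call.
- hand_in(): hands the job in; it is judged then, once.
Trained networks look in the newest picture that a camera, given by its name, has taken for a name from the list of things; names that differ only in an ending like _2 or _b are one class to them, and where a whole thing is asked for, a point or a joint stands for the part that bears it (a point fixed in the world has none). Each returns a list of dicts, best first, with "p" (0 to 1); they miss things now and then, are a little off and sometimes report something else, mostly with a low value. They report only what shows in the picture. A call takes as long as a camera call. They do not tell look-alikes from the thing itself.
- recognise(label, camera): "xy" ([column, row] in pixels, amid what is visible of it).
- regions_of(label, camera): "pixels" (480x640 bool, what is visible of it) and "xy" ([column, row] in pixels, amid what is visible of it).
- tip_of(label, camera): "xy" ([column, row] in pixels: a listed point, or the origin of a listed thing).
The state is a dict: "t": time; "joints": joint angles; "dq": joint speeds; "joint_torque": joint torques, N m; "ee_pos": TCP position; "tool_rot": TCP orientation; "ft_force": force on the tool from outside, world axes, zero at the start; "torque": the same for the moment, N m; "grip_width": opening from 0.0 (shut) to 1.0 (fully open); "grip_force": force on a finger pad.
Only numpy, scipy, OpenCV 4.12 (cv2) and the standard library are available. Lean on these libraries where they do the work, as an engineer would, in place of code of your own. Each camera call takes 0.05 s, during which the arm holds its last target. There are 200 camera calls.

TASK

Load the circuit board from the black tray into the board holder. Pull the holder's sprung jaw by its knob right out to its stop, where the catch keeps it, and lay the board flat on the two jaw ledges, components up and midway along the jaws, without dropping it. Then draw the jaw off its catch and ease it in, without letting it snap, until its spring grips the board square between the jaws; let go and leave the other things on the bench where they are.

Things in the scene. Friction and masses are not known exactly. Their poses are not given: they have to be found in the camera images.
- holder: Board holder, fixed to the bench: grey base 150 (x) x 232 (y -102 to 130) x 10 mm, guide rods along y, fixed jaw at -y, sprung jaw sliding to +y, end block at +y as its stop; catch on a bracket at x 66, y 86, top z 46 mm. Origin under the base, z up, x along the jaws, y the way the jaw opens. With the jaw at its stop the gap between the jaw faces is centred on y = 0.
- jaw (a joint): Sprung jaw's travel, m: 0 closed, 0.036 at its stop. The spring draws it home: 2.7 N at 0, 4 N at 0.022, 5 N at 0.036. From 0.024 the catch resists (15 N pull to pass it), then keeps the jaw at 0.035 to 0.036 if let go within 2 mm of the stop; let go sooner it flies home. 5 N homeward frees it; it then drives home unless held. It grips the board at 0.022.
- jaw_knob (a point): Middle of the jaw's pull knob: black upright knurled cylinder, 22 mm in diameter, 30 mm high (top at z = 94 mm) on a 12 mm stem, 33 mm to the +y of the jaw's bearing face. Below it the top of the jaw's carriage is at z = 46 mm. Moves with the jaw; axes as the holder's.
- fixed_face (a point): Fixed jaw: middle of its bearing face at ledge height, holder y = -52 mm, z = 60 mm; the board lies to its +y. Each jaw is an aluminium plate 110 mm long (x) and 12 mm thick, top at z = 66 mm, with a ledge 20 mm wide (y) and 8 mm thick towards the board, ledge top at z = 60 mm. Axes as the holder's.
- jaw_face (a point): Sprung jaw: middle of its bearing face at ledge height, holder y = 16 mm + jaw travel, z = 60 mm; the board lies to its -y, the knob to its +y. Gap between the two faces: 68 mm closed, 104 mm at the stop, 90 mm when gripping the board. Axes as the holder's.
- tray: Shallow open black tray 200 (x) x 170 (y) x 18 mm high, floor and walls 4 mm thick, fixed to the bench; the board lies on its floor. Origin: centre of its underside, z up.
- board: Green circuit board 120 (x) x 90 (y) x 2 mm, 0.18 to 0.29 kg, components up. Origin: centre of its underside, z up. Fits the holder only with its 90 mm width across the jaws (its x along the holder's x, either way round). Terminal strip 13 mm high at +x edge, heatsink 20 mm high at -x edge, two capacitors 18 mm high in the -x corners (all above the underside).
- transformer_top (a point): Centre of the top of the black transformer block in the middle of the board, 32 mm above the board's underside. The block is 41 (board x) x 35 (board y) mm and 30 mm high; lift the board by it. 25 mm beside each of its sides the board carries nothing higher than 4 mm above its surface. Axes as the board's.
- screwdriver: Screwdriver with black handle, 170 mm long, 26 mm thick, lying between holder and tray. Origin at mid length underneath, tip to its +x. Leave alone.
- solder_reel: Reel of solder standing on end, 54 mm in diameter, 46 mm high. Origin: centre of underside. Leave alone.
- multimeter: Yellow and black multimeter lying on its back, 165 x 80 x 44 mm. Origin: centre of underside. Leave alone.
- screw_dish: Small steel dish, 68 mm in diameter, 18 mm high. Origin: centre of underside. Leave alone.
- flux_bottle: White bottle, 42 mm in diameter, 95 mm high. Origin: centre of underside. Leave alone.
- cutters: Side cutters with blue handles, 115 x 55 x 14 mm, lying. Origin underneath. Leave alone.
- relay: Loose white relay on a black foot, 30 x 44 x 24 mm. Origin: centre of underside. Leave alone.
Things that resemble listed ones, but are neither listed nor needed, are in the scene too. Leave any blue or red look-alike of the board alone.

How it is judged:
On the way, in this order (a step that is already met when the one before it is completed fails the run):
1. the sprung jaw has been pulled out to its stop (value of joint jaw above 0.0342 m), for 0.2 s.
2. the board lies let go on both ledges, with the jaw still kept open by its catch (value of joint jaw above 0.0335 m and angle between board's own z axis and vertical below 0.035 rad and z of board in the frame of holder between 0.0575 and 0.063 m and x of board in the frame of holder between -0.016 and 0.016 m and angle between the x axis of board and the x axis of holder, either way round below 0.12 rad and contact force between the fingers and board below 0.1 N and contact force between the fingers and holder below 0.1 N), for 0.2 s.
At the end, for the whole second after the job is handed in: Board flat on both ledges, components up, within 2 deg of level and 3 deg of square, within 16 mm of midway along the jaws, edge within 3.5 mm of the fixed face; sprung jaw bearing on its other edge (19.5 to 24.5 mm); board and holder let go and at rest (value of joint jaw between 0.0195 and 0.0245 m and angle between board's own z axis and vertical below 0.035 rad and z of board in the frame of holder between 0.0575 and 0.063 m and x of board in the frame of holder between -0.016 and 0.016 m and angle between the x axis of board and the x axis of holder, either way round below 0.12 rad and y of board in the frame of holder between -0.0105 and -0.0035 m and angle between the x axis of board and the x axis of holder, either way round below 0.05 rad and contact force between the fingers and board below 0.1 N and contact force between the fingers and holder below 0.1 N and linear speed of board below 0.02 m/s and angular speed of board below 0.2 rad/s); the robot touches nothing.
It fails at once if the jaw snaps in while the board lies in the holder (faster than 0.25 m/s) (velocity of joint jaw below -0.25 m/s and horizontal distance between board and holder below 0.03 m and z of board in the frame of holder below 0.07 m).
It fails at once if the board is dropped (falls free faster than 0.5 m/s) (linear speed of board above 0.5 m/s and contact force between the fingers and board below 0.05 N).
It fails at once if another thing on the bench is shifted by more than 30 mm (distance of any of screwdriver, solder_reel, multimeter, screw_dish, flux_bottle, cutters, relay from where it was at the start of the episode above 0.03 m).
It also fails if it takes over 61 s, if anything falls off the work surface, if the arm or the gripper's body presses on something with over 40 N, if the wrist force passes 120 N, or if a joint passes its speed limit or range.

## Working session

There is one attempt and no reset: what is moved stays moved. The work goes in short steps, Python scripts to look and compute and a shell command to move; the robot and the scene stay as the last step left them, time stands still between calls to the robot, and variables do not carry over. Pictures are saved under pics/ and viewed, at most 13 in all, crops included, and the job is handed in when it is done.

```bash
ls; mkdir -p pics; python3 - <<'E'
from plant import *
import cv2,numpy as np
a=snapshot("scene");b=snapshot("side")
cv2.imwrite("pics/a.png",a);cv2.imwrite("pics/b.png",b)
for c in("scene","side"):
    p=camera_params(c);print(c,{k:np.round(v,3).tolist() for k,v in p.items()})
    for l in("holder","jaw_knob","fixed_face","jaw_face","tray","board","transformer_top"):
        print(l,[(np.round(d["xy"]).tolist(),round(d["p"],2)) for d in tip_of(l,c)][:4])
print(observe())
E
```

```text
pics
scene {'fx': 577.634, 'fy': 577.634, 'cx': 317.623, 'cy': 246.53, 'origin': [1.323, 0.456, 1.126], 'rotation': [0.443, 0.754, 1.943]}
holder [([407.0, 316.0], 0.88)]
jaw_knob [([429.0, 298.0], 0.62)]
fixed_face [([388.0, 288.0], 0.73)]
jaw_face [([411.0, 296.0], 0.56)]
tray [([230.0, 242.0], 0.89)]
board [([201.0, 169.0], 0.83), ([255.0, 182.0], 0.67), ([356.0, 244.0], 0.65), ([220.0, 241.0], 0.6)]
transformer_top [([199.0, 161.0], 0.91), ([258.0, 178.0], 0.76), ([358.0, 231.0], 0.68), ([214.0, 234.0], 0.65)]
side {'fx': 563.606, 'fy': 563.606, 'cx': 318.058, 'cy': 243.725, 'origin': [-0.316, -0.932, 0.802], 'rotation': [1.023, -0.375, -0.66]}
holder [([267.0, 246.0], 0.63), ([483.0, 309.0], 0.2)]
jaw_knob [([260.0, 216.0], 0.81)]
fixed_face [([275.0, 237.0], 0.96)]
jaw_face [([262.0, 224.0], 0.62)]
tray [([396.0, 323.0], 0.83)]
board [([407.0, 322.0], 0.96), ([342.0, 381.0], 0.84), ([264.0, 297.0], 0.82), ([344.0, 229.0], 0.74)]
transformer_top [([408.0, 314.0], 0.97), ([344.0, 369.0], 0.95), ([262.0, 283.0], 0.81), ([421.0, 419.0], 0.55)]
{'t': 0.8, 'joints': array([1.20139885e+00, 3.13144927e-01, 4.61223788e-02, 1.30361106e+00,
       1.05678109e-06, 1.43120671e+00]), 'dq': array([ 0.00033907,  0.00071481,  0.00027553, -0.00120196,  0.00262992,
        0.00020549]), 'joint_torque': array([-7.95082669e-04, -4.80386031e+01,  2.98796940e+01, -2.72350981e-04,
       -2.05953006e-04, -5.84865489e-06]), 'ee_pos': array([0.1309999 , 0.55992688, 0.23136371]), 'tool_rot': array([3.60182960e-01, 3.12083668e+00, 2.47780250e-04]), 'ft_force': array([0.82331616, 0.40170616, 0.60167881]), 'torque': array([-0.00639038,  0.00115169,  0.04791707]), 'grip_force': 0.0, 'grip_width': 1.0000629947270907}
```

View pics/a.png

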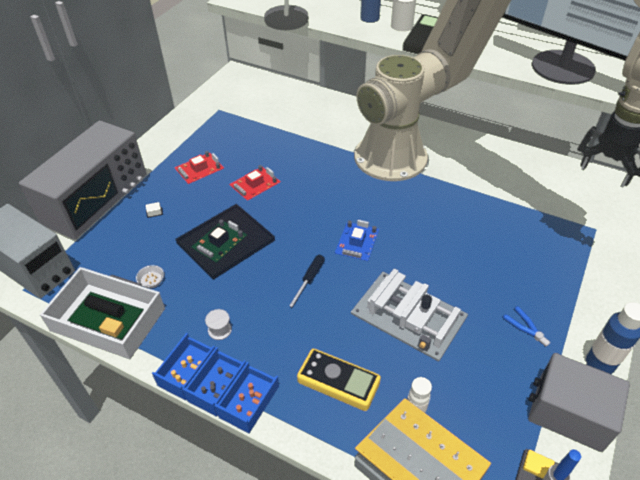

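View pics/b.png

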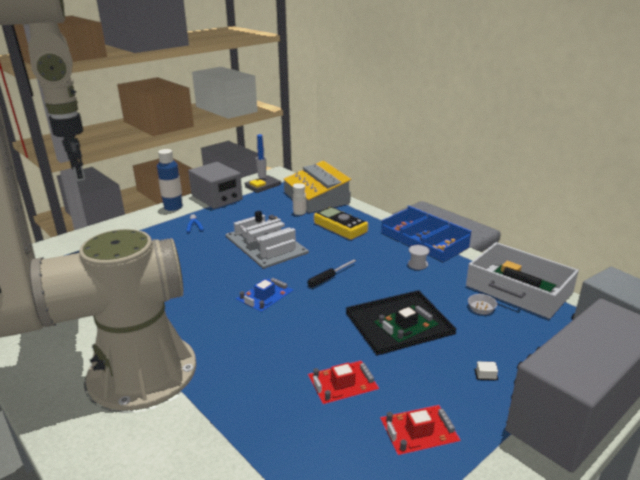

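The scene picture shows these candidates for the board:
- Red boards at (201,169) and (255,182).
- A blue board at (356,244).
- A green scrap in the grey box at (95,312).
- The green board in the black tray at scene (220,241), side (407,322).

I choose the green board in the black tray. The holder is at scene (407,316), with its black knob at (427,300).

```bash
cat > h.py <<'E'
import numpy as np,cv2
from plant import *
from scipy.spatial.transform import Rotation as R
from scipy.optimize import least_squares
def ray(p,xy,fish=False):
    u=(xy[0]-p["cx"])/p["fx"];v=(xy[1]-p["cy"])/p["fy"]
    if fish:
        t=np.hypot(u,v);s=np.sin(t)/max(t,1e-9);d=np.array([u*s,-v*s,-np.cos(t)])
    else: d=np.array([u,-v,-1.])
    d=R.from_rotvec(p["rotation"]).apply(d);return np.array(p["origin"]),d/np.linalg.norm(d)
def atz(p,xy,z,fish=False):
    o,d=ray(p,xy,fish);return o+d*(z-o[2])/d[2]
def tri(rs):
    A=sum(np.eye(3)-np.outer(d,d) for o,d in rs);b=sum((np.eye(3)-np.outer(d,d))@o for o,d in rs)
    return np.linalg.solve(A,b)
def proj(p,X,fish=False):
    c=R.from_rotvec(p["rotation"]).inv().apply(np.atleast_2d(X)-p["origin"]);q=np.c_[c[:,0],-c[:,1],-c[:,2]]
    r=np.hypot(q[:,0],q[:,1]);k=np.arctan2(r,q[:,2])/np.maximum(r,1e-9) if fish else 1/q[:,2]
    return np.c_[p["cx"]+p["fx"]*q[:,0]*k,p["cy"]+p["fy"]*q[:,1]*k]
def tool():
    s=observe();return s["ee_pos"],R.from_rotvec(s["tool_rot"]).as_matrix()
def go(X,yaw_y=None):
    "shift (mm, tool axes) and turn (deg) to bring TCP to X with tool y along yaw_y (deg, mod 180)"
    e,T=tool();m=T.T@(np.array(X)-e)*1e3
    t=None
    if yaw_y is not None:
        d=T.T@np.array([np.cos(np.radians(yaw_y)),np.sin(np.radians(yaw_y)),0]);t=(np.degrees(np.arctan2(-d[0],d[1]))+90)%180-90
    print("ee",np.round(e,4),"shift",np.round(m,1),"turn",None if t is None else round(t,2))
E
python3 - <<'E'
from h import *
cs=[camera_params(c) for c in("scene","side")]
P={"holder":[(407,316),(267,246)],"knob":[(429,298),(260,216)],"ff":[(388,288),(275,237)],"jf":[(411,296),(262,224)],"tray":[(230,242),(396,323)],"board":[(220,241),(407,322)],"tt":[(214,234),(408,314)]}
for k,v in P.items():
    r=[ray(c,x) for c,x in zip(cs,v)];X=tri(r);print(k,X.round(3),[np.round(proj(c,X)[0]-x,1).tolist() for c,x in zip(cs,v)])
e,T=tool();print(T.round(2));w=camera_params("wrist");print(w,T.T@(np.array(w["origin"])-e))
a=cv2.imread("pics/a.png");c=np.hstack([cv2.resize(a[195:285,165:285],None,fx=3.3,fy=3.3,interpolation=2),cv2.resize(a[265:355,350:470],None,fx=3.3,fy=3.3,interpolation=2)]);cv2.imwrite("pics/c.png",c);print(c.shape)
E
```

```text
holder [ 0.526  0.264 -0.004] [[-0.3, 0.2], [-0.3, -0.1]]
knob [0.526 0.3   0.084] [[-3.1, 1.5], [-2.4, -1.0]]
ff [0.513 0.204 0.054] [[-0.4, 0.2], [-0.4, -0.1]]
jf [0.518 0.266 0.069] [[1.0, -0.5], [0.8, 0.3]]
tray [ 0.521 -0.243 -0.002] [[-1.0, 0.1], [-1.1, -0.1]]
board [ 0.535 -0.265  0.005] [[-1.0, 0.1], [-1.1, -0.1]]
tt [ 0.536 -0.272  0.031] [[1.2, -0.1], [1.3, 0.0]]
[[-0.97  0.23  0.  ]
 [ 0.23  0.97  0.  ]
 [-0.    0.   -1.  ]]
{'fx': 371.64829954431775, 'fy': 371.64829954431775, 'cx': 316.9862463341073, 'cy': 237.44950092700594, 'origin': array([0.05964674, 0.5768374 , 0.37411544]), 'rotation': array([-0.24999895, -0.19787393,  1.33124317])} [ 0.07332627  0.0002354  -0.14275328]
(297, 792, 3)
```

View pics/c.png

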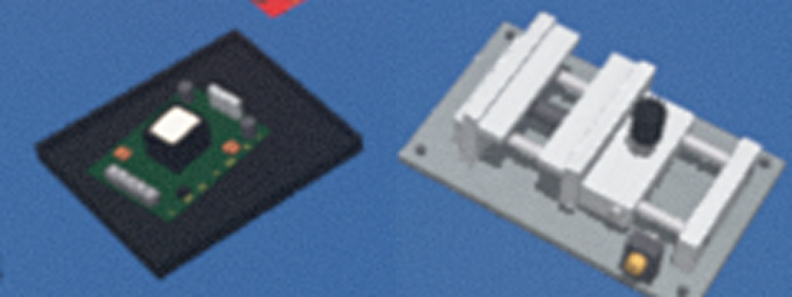

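The crop shows the green board in the tray with the black transformer, light-topped, at scene (218,233). The holder's fixed jaw is at left and its knob at right (427,300), with the catch on the +x side (425,345). I'll move over the knob and take a wrist view.

```bash
python3 - <<'E'
from h import *
go([0.525,0.303,0.231],-8)
go([0.53,-0.268,0.231],-8)
E
```

```text
ee [0.131  0.5599 0.2314] shift [-4.422e+02 -1.604e+02  3.000e-01] turn 84.83
ee [0.131  0.5599 0.2314] shift [-5.771e+02 -7.153e+02  3.000e-01] turn 84.83
```

```bash
python3 -m handwheel '[[-37,-13,0,7,85],[-74,-27,0,14,85],[-111,-40,0,21,85],[-148,-54,0,28,85],[-185,-67,0,35,85],[-222,-81,0,42,85],[-259,-94,0,49,85],[-296,-108,0,56,85],[-333,-121,0,63,85],[-370,-134,0,70,85],[-407,-148,0,77,85],[-442,-160,0,84,85]]'
python3 -m handwheel '[[0,0,0,0.8,85],[0,0,0,0.8,85]]'
python3 - <<'E'
from h import *
w=camera_params("wrist");a=snapshot("wrist");cv2.imwrite("pics/d.png",a)
z={"holder":0,"jaw_knob":.079,"fixed_face":.06,"jaw_face":.06}
for l in z:
    for d in tip_of(l,"wrist")[:2]: print(l,np.round(d["xy"]),round(d["p"],2),atz(w,d["xy"],z[l],True).round(4))
go([0.525,0.303,0.231],-8)
E
```

```text
t: 1.8
ee_pos: [0.5266, 0.3018, 0.2314]
tool_rot: [2.363, 2.07, 0.001]
ft_force: [0.3, 1.4, 0.1]
grip_width: 1.0
grip_force: 0.0
t: 1.97
ee_pos: [0.5265, 0.3019, 0.2307]
tool_rot: [-2.374, -2.057, 0.001]
ft_force: [-0.1, 0.6, 0.2]
grip_width: 0.993
grip_force: 0.0
holder [320. 246.] 0.7 [0.5237 0.2525 0.    ]
holder [499. 438.] 0.33 [ 0.764  -0.1127  0.    ]
jaw_knob [319. 219.] 0.64 [0.5292 0.3019 0.079 ]
jaw_knob [198.   6.] 0.41 [0.4574 0.4948 0.079 ]
fixed_face [318. 318.] 0.96 [0.5137 0.2002 0.06  ]
jaw_face [318. 251.] 0.57 [0.523  0.2683 0.06  ]
ee [0.5237 0.3044 0.2316] shift [-1.2  1.5  0.6] turn 0.19
```

View pics/d.png

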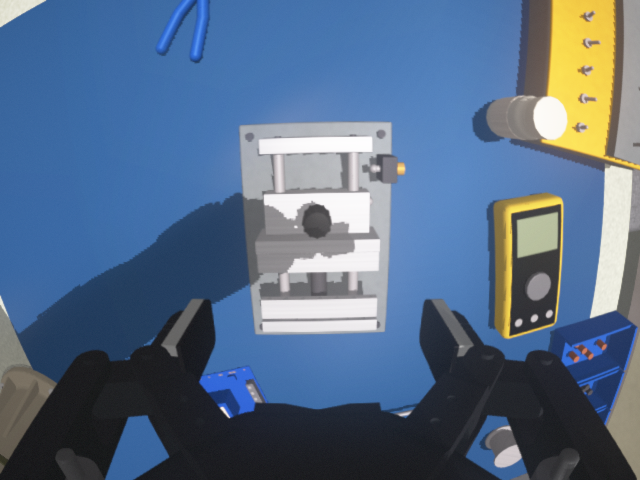

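The wrist view shows the holder upright in the image. The knob is at (317,220), the fixed jaw at (318,318) and the base corners near (240,125), (392,123), (385,331) and (256,333).

```bash
python3 - <<'E'
from h import *
w=camera_params("wrist");a=snapshot("wrist")
pts=[(240,125),(392,123),(385,331),(256,333)]
C=[atz(w,p,.01,True)[:2] for p in pts]
for i in range(4):
    d=C[(i+1)%4]-C[i];print(np.linalg.norm(d).round(4),np.degrees(np.arctan2(d[1],d[0])).round(2))
print("centre-> origin y+.014",np.mean(C,0).round(4))
z={"holder":0,"jaw_knob":.079,"fixed_face":.06,"jaw_face":.06}
for l in z:
    for d in tip_of(l,"wrist")[:1]: print(l,np.round(d["xy"]),round(d["p"],2),atz(w,d["xy"],z[l],True).round(4))
r=regions_of("jaw_knob","wrist")
m=a[195:245,295:340].max(2)<60;ys,xs=np.nonzero(m);print("dark centroid",xs.mean()+295,ys.mean()+195,m.sum())
go([0.529,0.301,0.230],-8.6);print(observe()["joints"].round(3))
E
```

```text
0.1487 -7.05
0.2295 -96.56
0.1484 173.15
0.23 83.51
centre-> origin y+.014 [0.5214 0.2689]
holder [204.   8.] 0.69 [0.4381 0.5243 0.    ]
jaw_knob [321. 222.] 0.69 [0.5279 0.3016 0.079 ]
fixed_face [320. 318.] 0.76 [0.5139 0.2028 0.06  ]
jaw_face [320. 254.] 0.58 [0.5227 0.2668 0.06  ]
dark centroid nan nan 0
ee [0.5245 0.3039 0.2316] shift [-2.3  4.8  1.6] turn 0.7
[0.393 0.375 0.134 1.33  0.    2.101]<stdin>:12: RuntimeWarning: Mean of empty slice.
  ret = ret.dtype.type(ret / rcount)
```

```bash
python3 -m handwheel '[[-1.7,2.8,30,-0.9,85],[-1.7,2.8,65,-0.9,80],[-1.7,2.8,95,-0.9,70],[-1.7,2.8,125,-0.9,60],[-1.7,2.8,150,-0.9,60],[-1.7,2.8,168,-0.9,60],[-1.7,2.8,168,-0.9,60]]'
python3 -m handwheel '[[0,0,0,0,40],[0,0,0,0,20],[0,0,0,0,10],[0,0,0,0,10],[0,0,0,0,10],[0,0,0,0,10],[0,0,0,0,10]]'
python3 -c "
from h import *
go([.527,.302,.063],-7);s=observe();print(s['ft_force'],s['grip_force'],s['grip_width']*85.4)"
```

```text
t: 3.1
ee_pos: [0.5243, 0.3002, 0.0589]
tool_rot: [-2.352, -2.079, 0.011]
ft_force: [-0.5, -0.5, -0.9]
grip_width: 0.703
grip_force: 0.0
t: 3.68
ee_pos: [0.5265, 0.3023, 0.0656]
tool_rot: [-2.352, -2.08, -0.002]
ft_force: [-6.5, 1.0, 5.2]
grip_width: 0.236
grip_force: 58.7
ee [0.5265 0.3023 0.0656] shift [-0.2  0.6  2.6] turn -0.01
[-6.54570365  1.04540565  5.1929863 ] 58.74841511249542 20.176618742541063
```

```bash
python3 -m handwheel '[[5,0,0,0,10],[10,0,0,0,10],[15,0,0,0,10],[20,0,0,0,10],[24,0,0,0,10],[27,0,0,0,10],[30,0,0,0,10],[33,0,0,0,10],[35,0,0,0,10],[36,0,0,0,10],[36.5,0,0,0,10],[36.5,0,0,0,10]]'
python3 -c "
from h import *
go([.527,.302,.063],-7);s=observe();print(s['ft_force'],s['grip_force'],s['grip_width']*85.4)"
```

```text
t: 4.68
ee_pos: [0.5308, 0.3378, 0.0656]
tool_rot: [-2.353, -2.08, 0.001]
ft_force: [-6.0, -1.5, 6.9]
grip_width: 0.24
grip_force: 58.9
ee [0.5308 0.3378 0.0656] shift [-36.    0.6   2.6] turn -0.04
[-6.04747492 -1.53146741  6.92184278] 58.94921958446503 20.487641242228587
```

```bash
python3 -m handwheel '[[1,0,0,0,10],[2,0,0,0,10],[2.5,0,0,0,10],[2.5,0,0,0,10],[2.5,0,0,0,10],[2.5,0,0,0,10]]'
python3 -c "
from h import *
go([.527,.302,.063],-7);s=observe();print(s['ft_force'],s['grip_force'],s['grip_width']*85.4)"
```

```text
t: 5.18
ee_pos: [0.5308, 0.3382, 0.0655]
tool_rot: [2.354, 2.079, -0.005]
ft_force: [-6.4, -7.6, 7.9]
grip_width: 0.242
grip_force: 59.2
ee [0.5308 0.3382 0.0655] shift [-36.3   0.7   2.6] turn -0.1
[-6.40279005 -7.58961637  7.89059966] 59.235509634017944 20.705325766921792
```

```bash
python3 -m handwheel '[[-1.5,0,0,0,10],[-1.5,0,0,0,25],[-1.5,0,0,0,40],[-1.5,0,0,0,60],[-1.5,0,0,0,60],[-1.5,0,-35,0,60],[-1.5,0,-76,0,60],[-1.5,0,-117,0,70],[-1.5,0,-155,0,80],[-1.5,0,-170,0,85],[-1.5,0,-170,0,85]]'
python3 - <<'E'
from h import *
w=camera_params("wrist");a=snapshot("wrist");cv2.imwrite("pics/e.png",a)
z={"jaw_knob":.079,"jaw_face":.06,"fixed_face":.06}
for l in z:
    for d in tip_of(l,"wrist")[:1]: print(l,np.round(d["xy"]),round(d["p"],2),atz(w,d["xy"],z[l],True).round(4))
go([.535,-.268,.235],-7);print(observe()["joints"].round(2))
E
```

```text
t: 6.1
ee_pos: [0.5347, 0.3399, 0.2394]
tool_rot: [2.352, 2.079, 0.016]
ft_force: [-0.7, 0.6, 0.2]
grip_width: 0.997
grip_force: 0.0
jaw_knob [312. 220.] 0.94 [0.5329 0.3379 0.079 ]
jaw_face [313. 250.] 0.87 [0.529  0.3052 0.06  ]
fixed_face [309. 347.] 0.64 [0.5116 0.2016 0.06  ]
ee [0.5315 0.3383 0.2316] shift [-601.3   78.1   -2.8] turn -0.06
[0.44 0.43 0.21 1.36 0.   2.13]
```

Jaw caught (knob at y≈0.338, gap ≈104 mm). On to the tray.

```bash
python3 -m handwheel '[[-40,5,0,0,85],[-80,10,0,0,85],[-120,16,0,0,85],[-160,21,0,0,85],[-200,26,0,0,85],[-240,31,0,0,85],[-280,36,0,0,85],[-320,42,0,0,85],[-360,47,0,0,85],[-400,52,0,0,85],[-440,57,0,0,85],[-480,62,0,0,85]]'
python3 -m handwheel '[[-40,5,0,0,85],[-80,10,0,0,85],[-121,16,0,0,85],[-121,16,0,0,85],[-121,16,0,0,85]]'
python3 - <<'E'
from h import *
w=camera_params("wrist");a=snapshot("wrist");cv2.imwrite("pics/f.png",a)
z={"board":.004,"transformer_top":.036,"tray":0}
for l in z:
    for d in tip_of(l,"wrist")[:3]: print(l,np.round(d["xy"]),round(d["p"],2),atz(w,d["xy"],z[l],True).round(4))
go([.535,-.268,.235],-7);print(observe()["joints"].round(2))
E
```

```text
t: 7.3
ee_pos: [0.5332, -0.1469, 0.2313]
tool_rot: [-2.352, -2.078, 0.002]
ft_force: [0.9, 0.5, 0.3]
grip_width: 0.995
grip_force: 0.0
t: 7.72
ee_pos: [0.5343, -0.2693, 0.2305]
tool_rot: [-2.355, -2.073, 0.001]
ft_force: [0.1, 0.7, -1.0]
grip_width: 1.0
grip_force: 0.0
board [505.  36.] 0.72 [ 0.757  -0.1095  0.004 ]
board [120. 257.] 0.66 [ 0.2976 -0.302   0.004 ]
transformer_top [317. 207.] 0.98 [ 0.5345 -0.2681  0.036 ]
transformer_top [107. 270.] 0.69 [ 0.2971 -0.3047  0.036 ]
transformer_top [510.  37.] 0.57 [ 0.7435 -0.1178  0.036 ]
ee [ 0.5353 -0.2659  0.2325] shift [-2.2 -0.  -2.5] turn 0.02
[-0.6   0.36  0.11  1.33  0.    1.1 ]
```

View pics/f.png

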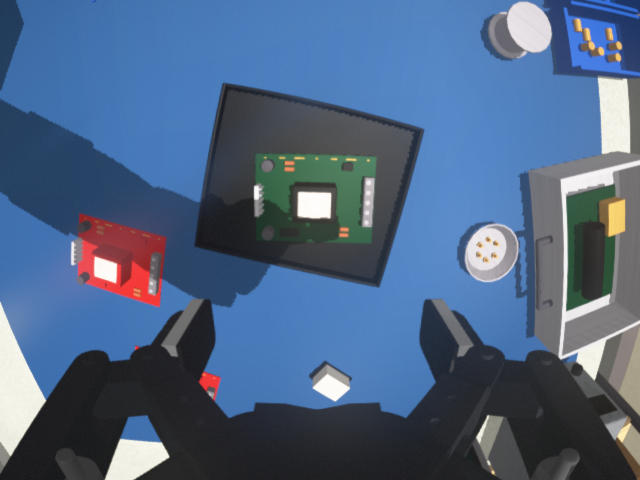

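The wrist view shows the green board in the tray with its transformer at (314,204). The terminal strip (+x) is at (369,202) and the heatsink at (258,200). It is almost parallel to the gripper; next I measure its yaw.

```bash
python3 - <<'E'
from h import *
w=camera_params("wrist");a=snapshot("wrist")
hsv=cv2.cvtColor(a,cv2.COLOR_BGR2HSV);m=cv2.inRange(hsv,(45,80,20),(90,255,255));m[:140]=0;m[260:]=0;m[:,:240]=0;m[:,390:]=0
ys,xs=np.nonzero(m)
P=np.array([atz(w,(x,y),.006,True)[:2] for x,y in zip(xs,ys)]).astype(np.float32)
print(cv2.minAreaRect(P*1000),len(P))
d=tip_of("transformer_top","wrist")[0];X=atz(w,d["xy"],.036,True);print(X.round(4))
for y in(-7,-6,-8): go([X[0],X[1],.011],y)
E
```

```text
((532.2682495117188, -265.82666015625), (90.30305480957031, 119.95758056640625), 81.0399398803711) 5705
[ 0.2954 -0.2995  0.036 ]
ee [ 0.5357 -0.2659  0.2332] shift [ -62.5 -234.4  222.3] turn 0.05
ee [ 0.5357 -0.2659  0.2332] shift [ -62.5 -234.4  222.3] turn -0.95
ee [ 0.5357 -0.2659  0.2332] shift [ -62.5 -234.4  222.3] turn 1.05
```

```bash
python3 -m handwheel '[[-1.5,-2.3,30,2,80],[-1.5,-2.3,70,2,70],[-1.5,-2.3,110,2,62],[-1.5,-2.3,150,2,60],[-1.5,-2.3,180,2,60],[-1.5,-2.3,200,2,60],[-1.5,-2.3,210,2,60],[-1.5,-2.3,216,2,60],[-1.5,-2.3,220,2,60],[-1.5,-2.3,220,2,60],[-1.5,-2.3,220,2,60]]'
python3 - <<'E'
from h import *
w=camera_params("wrist");a=snapshot("wrist");cv2.imwrite("pics/g.png",a)
go([.533,-.267,.011],-9);print(observe()["ft_force"].round(1))
E
```

```text
t: 8.93
ee_pos: [0.5342, -0.2691, 0.0147]
tool_rot: [2.388, 2.038, 0.001]
ft_force: [-0.4, 0.1, 0.2]
grip_width: 0.703
grip_force: 0.0
ee [ 0.5342 -0.2692  0.0148] shift [ 2.  -1.6  3.8] turn -0.06
[0.  0.2 0.5]
```

View pics/g.png

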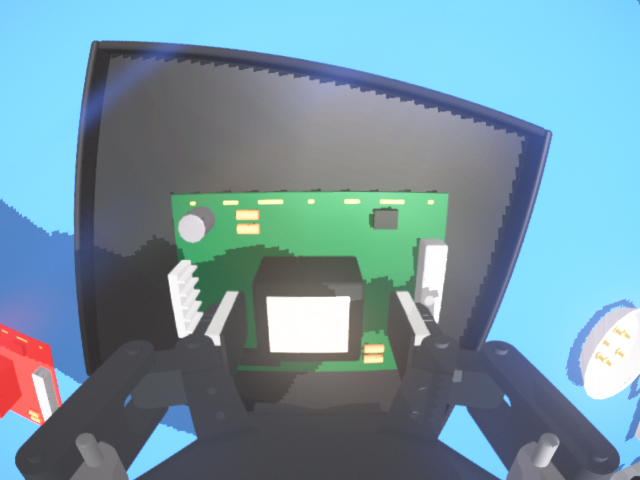

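The fingers straddle the transformer (pads at columns 230 and 403, block at 310), and the terminal strip and heatsink are clear. I'll close and lift.

```bash
python3 -m handwheel '[[1,-1,2,0,60],[1,-1,2,0,48],[1,-1,2,0,40],[1,-1,2,0,32],[1,-1,2,0,30],[1,-1,2,0,30],[1,-1,2,0,30],[1,-1,2,0,30]]'
python3 -m handwheel '[[0,0,-5,0,30],[0,0,-15,0,30],[0,0,-40,0,30],[0,0,-70,0,30],[0,0,-105,0,30],[0,0,-140,0,30],[0,0,-165,0,30],[0,0,-180,0,30],[0,0,-180,0,30]]'
python3 - <<'E'
from h import *
w=camera_params("wrist");a=snapshot("wrist");cv2.imwrite("pics/i.png",a)
hsv=cv2.cvtColor(a,cv2.COLOR_BGR2HSV);m=cv2.inRange(hsv,(45,80,20),(90,255,255));n,l,s,c=cv2.connectedComponentsWithStats(m);i=1+s[1:,4].argmax();print(s[i])
d=tip_of("transformer_top","wrist");print([(x["xy"],x["p"]) for x in d[:2]])
s=observe();print(s["ft_force"],s["grip_width"]*85.4,s["ee_pos"],s["torque"])
go([0.520,0.254,.2],-7)
E
```

```text
t: 9.65
ee_pos: [0.5323, -0.2676, 0.012]
tool_rot: [2.39, 2.038, 0.0]
ft_force: [-1.8, 0.7, 5.9]
grip_width: 0.467
grip_force: 62.1
t: 10.4
ee_pos: [0.5342, -0.2688, 0.1962]
tool_rot: [2.384, 2.034, 0.003]
ft_force: [-0.1, -0.1, -1.5]
grip_width: 0.467
grip_force: 61.3
[  178   195   279   151 20468]
[([90.1, 283.8], 0.95), ([319.0, 331.7], 0.58)]
[-0.91926633  0.66174768 -2.24017512] 40.036381972422866 [ 0.53239057 -0.26756342  0.19151856] [ 0.03175595 -0.01019236  0.01022469]
ee [ 0.5324 -0.2676  0.1915] shift [513.1 -94.4  -8.7] turn -2.06
```

View pics/i.png

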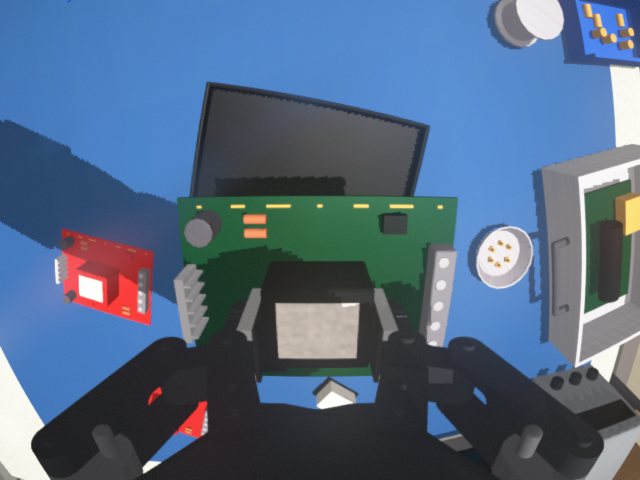

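The board is held level. Its far (+y) edge runs from (178,197) to (457,198); from that I find the board's place in the tool frame.

```bash
python3 - <<'E'
from h import *
e,T=tool();w=camera_params("wrist");a=snapshot("wrist")
hsv=cv2.cvtColor(a,cv2.COLOR_BGR2HSV);m=cv2.inRange(hsv,(45,80,20),(90,255,255));n,l,s,c=cv2.connectedComponentsWithStats(m);m=l==1+s[1:,4].argmax()
ys,xs=np.nonzero(m);P=np.array([T.T@(atz(w,(x,y),e[2]-.006,True)-e) for x,y in zip(xs,ys)])*1e3
# far edge
top=[]
for x in range(195,440,5):
    y=np.nonzero(m[:,x])[0].min();top.append((T.T@(atz(w,(x,y),e[2]-.006,True)-e))[:2]*1e3)
top=np.array(top);f=np.polyfit(top[:,1],top[:,0],1);print("far edge x=",f, "yext",P[:,1].min(),P[:,1].max(),"xext",P[:,0].min(),P[:,0].max(),P[:,2].mean())
go([0.520,0.254,.2],-7)
E
```

```text
far edge x= [-2.25764940e-04  4.68363564e+01] yext -59.03703882662959 60.728150945703 xext -26.440816338421694 47.12856678486234 5.992224104191673
ee [ 0.5317 -0.2671  0.1902] shift [512.8 -93.7  -9.3] turn -2.07
```

```bash
python3 -m handwheel '[[20,-4,0,-0.2,30],[55,-10,0,-0.4,30],[93,-17,0,-0.6,30],[131,-24,0,-0.8,30],[169,-31,0,-1,30],[207,-38,0,-1.2,30],[245,-46,0,-1.4,30],[283,-53,0,-1.6,30],[321,-60,0,-1.8,30],[359,-67,0,-2,30],[397,-74,0,-2.1,30],[435,-81,0,-2.1,30]]'
python3 -m handwheel '[[32,-6,0,0,30],[52,-9.5,0,0,30],[66,-12,0,0,30],[72,-13.5,0,0,30],[72,-13.5,0,0,30],[72,-13.5,0,0,30]]'
python3 - <<'E'
from h import *
w=camera_params("wrist");a=snapshot("wrist");cv2.imwrite("pics/j.png",a)
for l,z in {"jaw_knob":.079,"jaw_face":.06}.items():
    for d in tip_of(l,"wrist")[:1]: print(l,np.round(d["xy"]),round(d["p"],2),atz(w,d["xy"],z,True).round(4))
go([.5189,.248,.069],-6.9);print(observe()["ft_force"])
E
```

```text
t: 11.55
ee_pos: [0.519, 0.1765, 0.1891]
tool_rot: [-2.351, -2.081, 0.005]
ft_force: [0.6, -0.8, -1.8]
grip_width: 0.467
grip_force: 61.2
t: 12.05
ee_pos: [0.5158, 0.247, 0.1905]
tool_rot: [-2.353, -2.082, 0.003]
ft_force: [0.1, -0.5, -1.9]
grip_width: 0.466
grip_force: 61.2
jaw_knob [325. 100.] 0.69 [0.5334 0.3386 0.079 ]
jaw_face [321. 151.] 0.84 [0.5267 0.3027 0.06  ]
ee [0.5164 0.2466 0.1912] shift [  1.8   2.4 122.2] turn -0.18
[-0.35267843 -0.28744368 -1.02400238]
```

View pics/j.png

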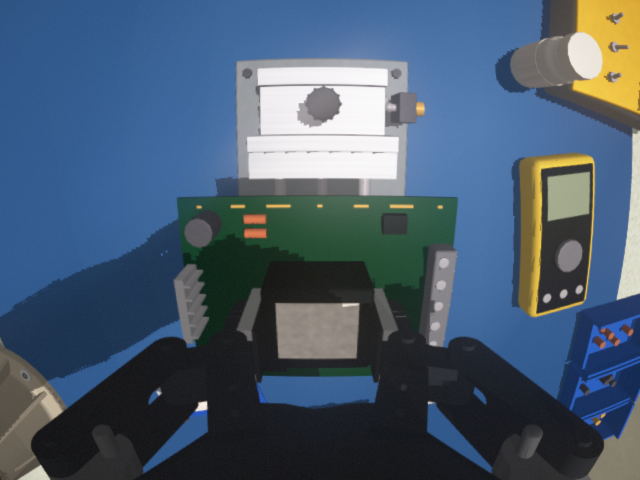

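The board is squarely above the holder and the jaw is still caught (knob at (323,103), jaw face at row 151). I'll descend to a close hover and check the gap there.

```bash
python3 -m handwheel '[[0.5,0.5,15,0,30],[1,1,40,0,30],[1.8,2.4,68,0,30],[1.8,2.4,92,0,30],[1.8,2.4,105,0,30],[1.8,2.4,112,0,30],[1.8,2.4,112,0,30],[1.8,2.4,112,0,30]]'
python3 - <<'E'
from h import *
w=camera_params("wrist");e,T=tool();a=snapshot("wrist");cv2.imwrite("pics/k.png",a)
go([.5189,.248,.069],-6.9);print(observe()["ft_force"])
for z,p in((.066,None),):
    for l,zz in {"jaw_knob":.079,"jaw_face":.06}.items():
        for d in tip_of(l,"wrist")[:1]: print(l,np.round(d["xy"]),round(d["p"],2),atz(w,d["xy"],zz,True).round(4))
E
```

```text
t: 12.87
ee_pos: [0.5192, 0.2489, 0.0798]
tool_rot: [2.353, 2.081, 0.001]
ft_force: [0.7, 0.1, -1.6]
grip_width: 0.465
grip_force: 61.1
ee [0.5198 0.2492 0.0805] shift [-1.3 -0.7 11.5] turn -0.11
[-0.3899276  -0.05342804 -2.91155529]
jaw_knob [318.  90.] 0.56 [0.5313 0.3369 0.079 ]
jaw_face [319. 171.] 0.81 [0.5277 0.3036 0.06  ]
```

View pics/k.png

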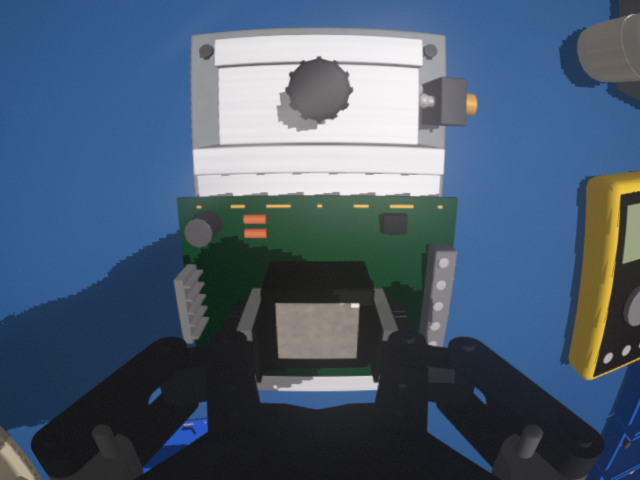

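The board is square to the jaws. Its +y edge is at row 197 and the jaw face at row ≈173, so it clears. I'll lower it.

```bash
python3 -m handwheel '[[-0.5,0,4,0,30],[-0.5,0,8,0,30],[-0.5,0,10,0,30],[-0.5,0,11,0,30],[-0.5,0,11.5,0,30],[-0.5,0,11.5,0,30],[-0.5,0,11.5,0,30]]'
python3 -c "
from h import *
go([.5189,.248,.068],-6.9);print(observe()['ft_force'])"
```

```text
t: 13.6
ee_pos: [0.5184, 0.2489, 0.0681]
tool_rot: [-2.352, -2.082, 0.001]
ft_force: [-2.8, 0.4, 2.7]
grip_width: 0.471
grip_force: 61.5
ee [0.5184 0.2489 0.0681] shift [-0.8  0.6  0.1] turn -0.06
[-2.81166172  0.40277601  2.69921998]
```

Contact made (fz −2 → +2.7 N). Releasing and rising.

```bash
python3 -m handwheel '[[0,0,0,0,45],[0,0,0,0,52],[0,0,0,0,58],[0,0,0,0,58],[0,0,0,0,58],[0,0,-10,0,58],[0,0,-35,0,58],[0,0,-75,0,58],[0,0,-110,0,60],[0,0,-130,0,70],[0,0,-130,0,80],[0,0,-130,0,80]]'
python3 - <<'E'
from h import *
w=camera_params("wrist");e,T=tool();a=snapshot("wrist");cv2.imwrite("pics/l.png",a)
for l,zz in {"jaw_knob":.079,"jaw_face":.06,"fixed_face":.06,"transformer_top":.092}.items():
    for d in tip_of(l,"wrist")[:1]: print(l,np.round(d["xy"]),round(d["p"],2),atz(w,d["xy"],zz,True).round(4))
hsv=cv2.cvtColor(a,cv2.COLOR_BGR2HSV);m=cv2.inRange(hsv,(45,80,20),(90,255,255));n,l,s,c=cv2.connectedComponentsWithStats(m);m=l==1+s[1:,4].argmax()
ys,xs=np.nonzero(m);P=np.array([atz(w,(x,y),.062,True)[:2] for x,y in zip(xs,ys)]).astype(np.float32)
print(cv2.minAreaRect(P*1e3))
go([.5308,.3380,.064],-6.9)
E
```

```text
t: 14.6
ee_pos: [0.5198, 0.2493, 0.2001]
tool_rot: [2.351, 2.081, 0.006]
ft_force: [-0.6, 0.4, -0.7]
grip_width: 0.938
grip_force: 0.0
jaw_knob [315. 107.] 0.79 [0.5307 0.3376 0.079 ]
jaw_face [317. 156.] 0.79 [0.5276 0.3016 0.06  ]
fixed_face [316. 280.] 0.64 [0.515  0.2012 0.06  ]
transformer_top [312. 232.] 0.96 [0.5179 0.2516 0.092 ]
((485.9999084472656, 251.5825958251953), (81.21388244628906, 52.45658493041992), 83.25057983398438)
ee [0.5177 0.2486 0.1962] shift [ 90.4   2.5 132.1] turn -0.07
```

View pics/l.png

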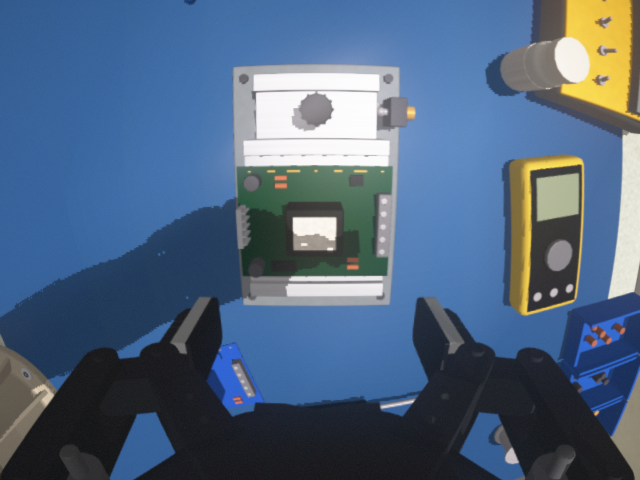

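The board lies flat and square (transformer at (314,233)) and the jaw is still open. I'll go back to the knob and grip it.

```bash
python3 -m handwheel '[[35,1,0,0,70],[70,2.5,0,0,65],[90,2.5,0,0,60],[90,2.5,30,0,60],[90,2.5,65,0,60],[90,2.5,95,0,60],[90,2.5,118,0,60],[90,2.5,131,0,60],[90,2.5,131,0,60]]'
python3 -c "
from h import *
go([.5308,.338,.065],-6.9);print(observe()['ft_force'])"
```

```text
t: 15.6
ee_pos: [0.5286, 0.3364, 0.0615]
tool_rot: [-2.35, -2.081, 0.014]
ft_force: [0.6, -0.3, -1.1]
grip_width: 0.701
grip_force: 0.0
ee [0.5286 0.3364 0.0615] shift [ 1.9  1.9 -3.5] turn -0.06
[ 0.639318   -0.32653305 -1.07459232]
```

```bash
python3 -m handwheel '[[0,0,0,0,60],[0,0,0,0,50],[0,0,0,0,38],[0,0,0,0,28],[0,0,0,0,20],[0,0,0,0,10],[0,0,0,0,10],[0,0,0,0,10],[0,0,0,0,10]]'
python3 -c "
from h import *
go([.5308,.338,.065],-6.9);s=observe();print(s['ft_force'],s['grip_force'],s['grip_width']*85.4)"
```

```text
t: 16.35
ee_pos: [0.5308, 0.3387, 0.0685]
tool_rot: [-2.35, -2.082, -0.001]
ft_force: [-5.3, 0.5, 7.0]
grip_width: 0.238
grip_force: 58.4
ee [0.5308 0.3387 0.0685] shift [-0.7  0.1  3.5] turn -0.02
[-5.34312509  0.48799558  6.99149747] 58.38442504405975 20.362995599427705
```

```bash
python3 -m handwheel '[[-1,0,0,0,10],[-2,0,0,0,10],[-3,0,0,0,10],[-4,0,0,0,10],[-5.2,0,0,0,10],[-6.4,0,0,0,10],[-7.6,0,0,0,10],[-8.8,0,0,0,10],[-10,0,0,0,10],[-11,0,0,0,10],[-11.5,0,0,0,10],[-11.5,0,0,0,10]]'
python3 -c "
from h import *
go([.5308,.3387,.065],-6.9);s=observe();print(s['ft_force'],s['grip_force'],s['grip_width']*85.4)"
```

```text
t: 17.35
ee_pos: [0.5294, 0.3265, 0.0685]
tool_rot: [-2.351, -2.082, 0.001]
ft_force: [-5.6, -1.4, 7.4]
grip_width: 0.236
grip_force: 58.8
ee [0.5294 0.3265 0.0685] shift [12.3 -0.1  3.5] turn -0.05
[-5.63041595 -1.38871528  7.42759401] 58.7895405292511 20.15736580309818
```

```bash
python3 -m handwheel '[[-0.5,0,0,0,10],[-1,0,0,0,10],[-1.5,0,0,0,10],[-2,0,0,0,10],[-2.5,0,0,0,10],[-3,0,0,0,10],[-3,0,0,0,10],[-3,0,0,0,10]]'
python3 -c "
from h import *
go([.5308,.3387,.065],-6.9);s=observe();print(s['ft_force'],s['grip_force'],s['grip_width']*85.4)"
```

```text
t: 18.02
ee_pos: [0.5293, 0.3255, 0.0685]
tool_rot: [-2.348, -2.082, -0.004]
ft_force: [-5.3, 4.3, 6.6]
grip_width: 0.234
grip_force: 58.5
ee [0.5293 0.3255 0.0685] shift [13.2 -0.1  3.6] turn 0.02
[-5.34358615  4.31043962  6.64662799] 58.46714794635773 20.017078838769823
```

The jaw bears on the board (travel stopped, force +4.3 N). Releasing.

```bash
python3 -m handwheel '[[0.7,0,0,0,10],[0.7,0,0,0,15],[0.7,0,0,0,22],[0.7,0,0,0,30],[0.7,0,0,0,45],[0.7,0,0,0,60],[0.7,0,0,0,60],[0.7,0,-25,0,60],[0.7,0,-65,0,60],[0.7,0,-105,0,60],[0.7,0,-130,0,70],[0.7,0,-135,0,80]]'
python3 -m handwheel '[[-20,0,0,0,80],[-50,0,0,0,80],[-70,0,0,0,80],[-70,0,0,0,80],[-70,0,0,0,80]]'
python3 - <<'E'
from h import *
w=camera_params("wrist");e,T=tool();a=snapshot("wrist");cv2.imwrite("pics/m.png",a)
u=np.array([.1201,.9928]);v=np.array([.9928,-.1201]);o=np.array([.5204,.2538])
for l,zz in {"jaw_knob":.079,"jaw_face":.06,"fixed_face":.06,"transformer_top":.092}.items():
    for d in tip_of(l,"wrist")[:1]:
        X=atz(w,d["xy"],zz,True);print(l,np.round(d["xy"]),round(d["p"],2),"holder xy mm",((X[:2]-o)@np.c_[v,u]*1e3).round(1))
E
```

```text
t: 19.02
ee_pos: [0.5331, 0.3253, 0.2081]
tool_rot: [2.35, 2.08, 0.014]
ft_force: [0.4, 1.0, 0.3]
grip_width: 0.922
grip_force: 0.0
t: 19.43
ee_pos: [0.5219, 0.2539, 0.2015]
tool_rot: [-2.354, -2.08, 0.0]
ft_force: [0.6, -0.2, 0.4]
grip_width: 0.941
grip_force: 0.0
jaw_knob [317. 130.] 0.95 holder xy mm [ 2.8 72.6]
jaw_face [316. 180.] 0.9 holder xy mm [ 1.4 34. ]
fixed_face [315. 284.] 0.84 holder xy mm [  1.  -52.5]
transformer_top [313. 246.] 0.92 holder xy mm [-0.5 -9. ]
```

View pics/m.png

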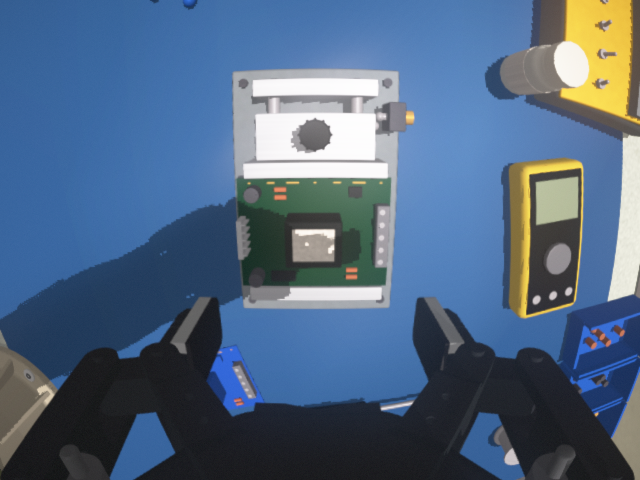

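The board sits square and flat between both jaws. The +y edge is against the sprung jaw (row 178) and the other edge is at the fixed jaw (row 288). The knob at holder y ≈ 72 mm puts the travel at about 0.022–0.0235 m. Handing in.

```bash
python3 -c "
from plant import *
print(hand_in())"
```

```text
the job is handed in; nothing more can be done
None
```

The board is gripped flat and square in the holder, the arm is clear of it, and the job was handed in after about 20 s of the 61 s allowed; the hand-in returned no verdict.

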